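Bolt the transit case and lock the bolt with its slotted disc

TASK

Lock the shut transit case: turn the slotted locking disc on its lid until the slot lines up with the drawn-back bolt, push the bolt through the slot until it is fully home in the keeper, then turn the disc so that its slot lies roughly crosswise and the bolt cannot slide back. Push the knob and the stud with the fingertips or the outside of the fingers only, never pinching them, and leave everything lying around where it is.

Things in the scene. Friction and masses are not known exactly. Their poses are not given: they have to be found in the camera images.
- case: shut metal transit case that cannot shift, 200 mm (its x) by 300 mm (its y) by 62 mm high. Origin: centre of its underside, on the worktop; y axis along its long side, to the hinged end; x axis away from the carrying handle on its front. The lock lies on top along the case's y direction at case x = -35 mm. Low rails (top 84 mm above the worktop) flank the bolt before and after the disc
- keeper (a point): centre of the top of the keeper, 86 mm above the worktop: a small steel bridge 36 mm long and 30 mm wide fixed on the case's -y end (case x = -35 mm, y = -102 mm), which the bolt's nose enters
- bolt (a joint): travel of the bolt (m) toward the case's -y end: 0 drawn back (wholly on the +y side of the disc), 0.166 fully home at its stop (wholly on the -y side). Flat steel bar 66 x 14 mm, tapered nose; slides stiffly (about 1.2 N), stays where left. The disc stops it after 5 mm unless the slot is within about 6 degrees of its line; inside the slot it keeps the disc from turning
- knob_top (a point): centre of the top of the bolt's finger knob, 106 mm above the worktop: upright round knob 14 mm across, 16 mm tall, on a thinner stem, near the bolt's tail. At joint 0 it is at case y = +102 mm, home at -64 mm. Pushed from its +y side it drives the bolt home
- lock_disc (a joint): angle of the locking disc in rad, counter-clockwise seen from above, free to turn either way and stiff enough (0.08 N m) to stay where it is left. 0 or 3.14: the slot lies along the bolt's line (at 0 the stud is on the case's -x side, at 3.14 on its +x side); 1.57 or -1.57: the slot lies crosswise
- disc_slot (a point): point on the disc's vertical axis, level with the top face of the disc, 82.5 mm above the worktop (case x = -35 mm, y = 0). Its y axis runs along the slot, its -x axis points to the stud. The disc is 90 mm across; the open-topped slot through its middle is 18 mm wide and 13 mm deep, from rim to rim
- stud_top (a point): centre of the top of the disc's finger stud, 106 mm above the worktop: upright round pin 10 mm across standing 24 mm out of the disc's top face, 35 mm from the disc's axis, square to the slot. Pushed sideways it turns the disc
- tag_bundle: bundle of card tags, 31 x 61 x 10 mm, lying on the back of the case's lid; leave it alone. Origin: centre of its underside
- padlock: brass padlock, 60 x 42 x 14 mm, lying flat on the back right of the case's top; leave it alone. Origin: centre of its underside
- acid_bottle: brown dropper bottle, 30 mm across, 82 mm tall, standing left of the case; leave it alone. Origin: centre of its underside
- rubber_stamp: rubber stamp, 29 x 48 mm, 73 mm tall, standing left of the case; leave it alone. Origin: centre of its underside
- stapler: stapler, 32 x 136 x 43 mm, right of the case; leave it alone. Origin: centre of its underside
- tape_roll: roll of black tape, 94 mm across, 48 mm tall, right of the case; leave it alone. Origin: centre of its underside
- loupe: folding loupe, 28 x 60 x 19 mm, behind the case; leave it alone. Origin: centre of its underside

How it is judged:
On the way, in this order (a step that is already met when the one before it is completed fails the run):
1. the disc's slot is lined up with the bolt (angle between the y axis of disc_slot and the y axis of case, either way round below 0.12 rad), for 0.2 s.
2. the bolt is pushed through the disc, fully home in the keeper (value of joint bolt above 0.16 m), for 0.2 s.
At the end, for the whole second after the job is handed in: the bolt is fully home (0.160 m or more of its 0.166 m travel) and the disc's slot lies within 30 degrees of crosswise to the bolt (value of joint bolt above 0.16 m and angle between the y axis of disc_slot and the y axis of case, either way round above 1.05 rad); the robot touches nothing.
It fails at once if the knob or the stud is taken between the fingers (distance between the grasp point and knob_top below 0.01 m or distance between the grasp point and stud_top below 0.01 m).
It fails at once if a bystander is lifted or shifted more than 15 mm (distance of any of tag_bundle, padlock, acid_bottle, rubber_stamp, stapler, tape_roll, loupe from where it was at the start of the episode above 0.015 m).
It also fails if it takes over 64 s, if anything falls off the work surface, if the arm or the gripper's body presses on something with over 40 N, if the wrist force passes 120 N, or if a joint passes its speed limit or range.

ROBOT

A 6-joint arm with a two-finger parallel gripper is mounted at the origin on a cart in front of the work surface, level with it; the furniture and walls round the work are solid. World frame = base frame: x ahead of the robot, y to its left, z up, the work surface at z = 0. Lengths are in m, angles in rad, forces in N, time in s.
With the tool pointing down it reaches from about 0.4 to 0.825 m from the base axis. Payload 7 kg.
Tool frame: the origin (TCP) lies at the very end of the fingers, on their centre line; the grasp point (between the pads) lies 19 mm behind it (arm.pinch_z is the z of the grasp point in the tool frame, in m); z points along the fingers, y is the direction in which the jaws open and shut (so a half turn about z gives the same grasp; the last joint's range is limited). The gripper opens to 88 mm and grips with 3 to 60 N. Pads are 19 mm wide; open, the fingers measure 130 mm over their backs; the gripper's body (78 mm by 193 mm) begins 47 mm behind the grasp point.
Start: joints at [1.394, 0.359, 0.012, 0, -1.224, -0.288], TCP at [0.303, 0.603, 0.227] pointing down, gripper open.
Joint ranges: [-3.07, 3.07], [-1.43, 2.12], [-1.02, 1.25], [-3.03, 1.67], [-3.05, -0], [-3.03, 3.03]. Speed limits (rad/s): [2.39, 2.39, 3.01, 3.14, 3.14, 3.14].

INTERFACE

Orientations are given as [roll, pitch, yaw] about the fixed x, y, z axes, in that order (R = Rz(yaw) Ry(pitch) Rx(roll)).
In Python, from station import arm gives the robot as it stands.
- The arm moves only by the tool drive_tool, never from a script. Its argument "targets" is a list of rows, each a list of 6 numbers: the shift along the world's x, y, z in units of 0.04 m (1.0 is 0.04 m), then the turn, a rotation vector about the world's x, y, z in units of 6 degrees (1.0 is 6 degrees). In form: [[x, y, z, wx, wy, wz], ...]. A call has 1 to 5 rows; each row shifts and turns the commanded pose from where the row before left it; what a row does not reach is not made up. A row lasts 1/8 s, in which the tool goes at most 62.5 mm and 10.7 degrees, less where a joint would pass 70% of its speed; a pose out of reach is approached as far as the arm can. A call with a number of a shift or a turn outside -1 to 1 is refused whole. A call with a gripper value outside its range is refused whole. "claw" is the opening, from 0 (shut) to 1 (fully open), set as the call begins (left out, the last holds). The fingers move at their own pace and stop on an object; "newtons" is the grip in N (left out, the last holds). Time passes only in rows, so rows that do not move let the fingers close. It gives the time, the measured TCP pose, the force and the opening at its end, in the units of the state.
- arm.get_state(): the state, without advancing time (a new reading comes with each control period).
- arm.grab_frame(name): name is "scene" or "top" or "wrist"; returns (picture, depth): 384x512x3 uint8, red, green, blue; 384x512 float32, m along the optical axis (not along the pixel's ray), 0 where there is no reading.
- arm.get_calibration(name): a dict with "mtx" (3x3 intrinsics, pixels), "origin" and "rotation" of the camera in the world. Camera axes: x right, y up, looking along -z (the intrinsics and any distortion apply to the point x, -y, -z); pixel columns grow to the right and rows downward; lengths in m; the calibration is good to about 2 mm. A picture is of the moment at which its call begins: read the wrist's pose just before it. get_calibration takes no time and is no camera call; for the wrist camera it gives the pose at the moment of the call.
- arm.job_done(): hands the job in, once; it reports no verdict.
Trained networks look in the newest picture that a camera, given by its name, has taken for a name from the list of things; names that differ only in an ending like _2 or _b are one class to them, and where a whole thing is asked for, a point or a joint stands for the part that bears it (a point fixed in the world has none). Each returns a list of dicts, best first, with "score" (0 to 1); they miss things now and then, are a little off and sometimes report something else, mostly with a low value. They report only what shows in the picture. A call takes as long as a camera call.
- arm.search_frame(target, camera): "point" ([x, y, z] in m, in the coordinates of the camera as it stood for that picture, good to about 4 mm: the middle of the surface that is visible of it).
- arm.cut_out(target, camera): "pixels" (384x512 bool, what is visible of it).
- arm.landmark_of(target, camera): "point" ([x, y, z] in m, in the coordinates of the camera as it stood for that picture, good to about 4 mm: a listed point, or the origin of a listed thing).
The state is a dict: "t": time; "q": joint angles; "qd": joint speeds; "joint_efforts": joint torques, N m; "eef_pos": TCP position; "ee_rot": TCP orientation; "force": force on the tool from outside, world axes, zero at the start; "moment": the same for the moment, N m; "width": finger opening in m.
Only numpy, scipy, OpenCV 4.12 (cv2) and the standard library are available. Lean on these libraries where they do the work, as an engineer would, in place of code of your own. Each camera call takes 0.05 s, during which the arm holds its last target. There are 200 camera calls.

## Working session

There is one attempt and no reset: what is moved stays moved. The work goes in short steps, Python scripts to look and compute and a tool call to move; the robot and the scene stay as the last step left them, time stands still between calls to the robot, and variables do not carry over. Pictures are saved under pics/ and viewed, about 8 in all and at most 12, crops included, and the job is handed in when it is done.

Besides the shell and the picture viewer there is one more tool, called after "Request:" as name([rows], argument=value, ...), one row to a line, values as JSON. drive_tool: Moves the arm, as the interface text tells. Shifts and turns lie within -1 to 1; 1 stands for 0.04 m of shift or 6 degrees of turn. Its arguments: {"type":"object","properties":{"targets":{"type":"array"},"claw":{"type":"number"},"newtons":{"type":"number"}},"required":["targets"]}

```bash
mkdir -p pics
cat > h.py <<'E'
import numpy as np, cv2
from station import arm
def w(p,c): return np.array(c["origin"])+np.array(c["rotation"])@np.array(p)
def snap(cam,fn):
    c=arm.get_calibration(cam); im,d=arm.grab_frame(cam); cv2.imwrite("pics/"+fn,im[:,:,::-1]); return c,im,d
def find(names,cam,c,k=1,f=None):
    f=f or arm.landmark_of
    for n in names:
        for r in f(n,cam)[:k]: print(cam,n,round(r["score"],2),w(r["point"],c).round(4))
E
python3 - <<'E'
from h import *
for cam in("scene","top"):
    c,im,d=snap(cam,cam+"0.png")
    find(["case","keeper","knob_top","stud_top","disc_slot"],cam,c)
    if cam=="top": find(["tag_bundle","padlock","acid_bottle","rubber_stamp","stapler","tape_roll","loupe"],cam,c)
s=arm.get_state(); print(s["t"],s["eef_pos"],s["ee_rot"],s["width"],arm.pinch_z)
a=cv2.imread("pics/scene0.png");b=cv2.imread("pics/top0.png")
cv2.imwrite("pics/both.png",cv2.resize(np.vstack([b]),(800,600)))
E
```

```text
scene case 0.69 [1.0843 0.5747 1.9927]
scene keeper 0.57 [1.0311 0.5214 1.9395]
scene knob_top 0.43 [0.925  0.4153 1.8334]
scene stud_top 0.94 [0.9764 0.4667 1.8848]
scene disc_slot 0.92 [0.9956 0.4859 1.904 ]
top case 0.91 [2.5605 2.1411 3.7706]
top keeper 0.59 [2.4638 2.0444 3.6739]
top knob_top 0.42 [2.3755 1.9561 3.5856]
top stud_top 0.88 [2.4058 1.9864 3.6159]
top disc_slot 0.63 [2.4325 2.0131 3.6426]
top tag_bundle 0.56 [2.4951 2.0758 3.7052]
top padlock 0.58 [2.5207 2.1014 3.7308]
top acid_bottle 0.45 [2.5212 2.1019 3.7313]
top rubber_stamp 0.57 [2.4932 2.0739 3.7034]
top stapler 0.77 [2.6119 2.1925 3.822 ]
top tape_roll 0.56 [2.6525 2.2331 3.8626]
top loupe 0.46 [2.6118 2.1924 3.8219]
0.95 [0.30257769 0.60335484 0.22657923] [-3.14159196e+00 -1.11433030e-06 -4.64794242e-01] 0.08741025409914274 -0.0188
```

View pics/both.png

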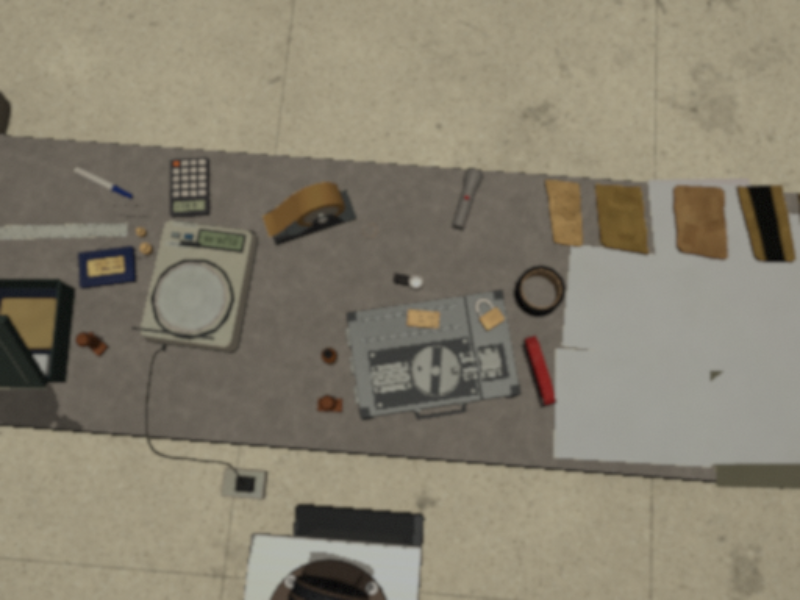

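View pics/scene0.png

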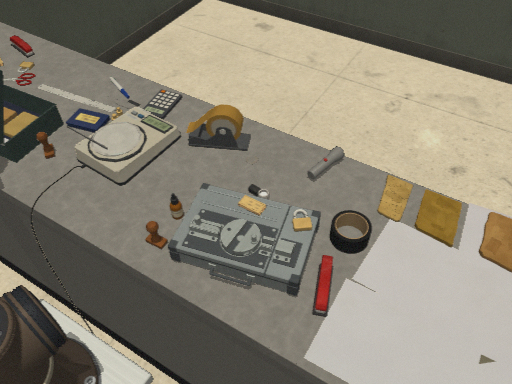

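Run:
```python
from h import *
for cam in("scene","top","wrist"):
    print(arm.get_calibration(cam))
s=arm.get_state(); print(s["t"])
print(arm.landmark_of("stud_top","top")[:2])
```

```text
{'mtx': array([[456.08354058,   0.        , 255.22136088],
       [  0.        , 456.08354058, 192.45293746],
       [  0.        ,   0.        ,   1.        ]]), 'origin': array([-0.00754659, -0.51722738,  0.90086518]), 'rotation': array([ 0.72002463,  0.01757746, -1.01479778])}
{'mtx': array([[495.58544582,   0.        , 260.87973584],
       [  0.        , 495.58544582, 188.72258163],
       [  0.        ,   0.        ,   1.        ]]), 'origin': array([ 0.29591839, -0.12343387,  1.50605765]), 'rotation': array([ 2.15599250e-01,  2.45143353e-04, -1.49214590e+00])}
{'mtx': array([[297.11962182,   0.        , 261.04243132],
       [  0.        , 297.11962182, 189.33298251],
       [  0.        ,   0.        ,   1.        ]]), 'origin': array([0.36244918, 0.57384392, 0.38475652]), 'rotation': array([-2.53343466e-01, -4.52896488e-04, -2.03508841e+00])}
0.95
[{'point': [0.0851, -0.1363, -1.4017], 'score': 0.88}]
```

```bash
sed -i 's/^def w.*/from scipy.spatial.transform import Rotation as Ro\ndef w(p,c): return np.array(c["origin"])+Ro.from_euler("xyz",c["rotation"]).apply(p)/' h.py
python3 - <<'E'
from h import *
for cam in("scene","top"):
    c,im,d=snap(cam,cam+"1.png")
    find(["case","keeper","knob_top","stud_top","disc_slot"],cam,c,2)
    find(["tag_bundle","padlock","acid_bottle","rubber_stamp","stapler","tape_roll","loupe"],cam,c)
    im=cv2.imread("pics/"+cam+"1.png")
    print(arm.get_state()["t"])
a=cv2.imread("pics/scene1.png")[170:305,155:335]
cv2.imwrite("pics/sc.png",cv2.resize(a,(800,600),interpolation=cv2.INTER_CUBIC))
E
```

```text
scene case 0.74 [ 0.5066 -0.1531 -0.0017]
scene case 0.69 [ 0.5685 -0.133   0.0607]
scene keeper 0.75 [ 0.4923 -0.261   0.0849]
scene keeper 0.67 [ 3.988e-01  3.680e-02 -3.000e-04]
scene knob_top 0.73 [ 0.449  -0.062   0.1069]
scene disc_slot 0.59 [ 0.4769 -0.1591  0.0823]
scene tag_bundle 0.79 [ 0.5677 -0.1305  0.062 ]
scene padlock 0.72 [ 0.5878 -0.2551  0.0603]
scene acid_bottle 0.61 [ 0.491   0.0379 -0.0031]
scene rubber_stamp 0.53 [0.4012 0.039  0.0033]
scene stapler 0.63 [ 0.4957 -0.3611 -0.002 ]
scene tape_roll 0.64 [ 6.466e-01 -3.523e-01 -5.000e-04]
scene loupe 0.47 [ 0.6539 -0.0972  0.0009]
1.65
top case 0.82 [ 0.5048 -0.1519  0.0055]
top case 0.15 [0.49   0.0443 0.002 ]
top keeper 0.94 [ 0.492  -0.2626  0.0816]
top knob_top 0.47 [ 0.4483 -0.0619  0.1096]
top knob_top 0.31 [ 0.4681 -0.1943  0.1115]
top stud_top 0.7 [ 0.4703 -0.1941  0.1088]
top disc_slot 0.72 [ 0.4714 -0.1633  0.0848]
top tag_bundle 0.48 [ 0.5708 -0.1309  0.0615]
top padlock 0.49 [ 0.5848 -0.2489  0.0596]
top acid_bottle 0.66 [4.912e-01 4.680e-02 2.000e-04]
top rubber_stamp 0.54 [0.3949 0.036  0.0004]
top stapler 0.68 [ 0.4903 -0.3617 -0.0039]
top tape_roll 0.84 [ 0.6463 -0.3533 -0.0009]
top loupe 0.45 [ 0.6496 -0.0975 -0.0013]
2.3
```

View pics/sc.png

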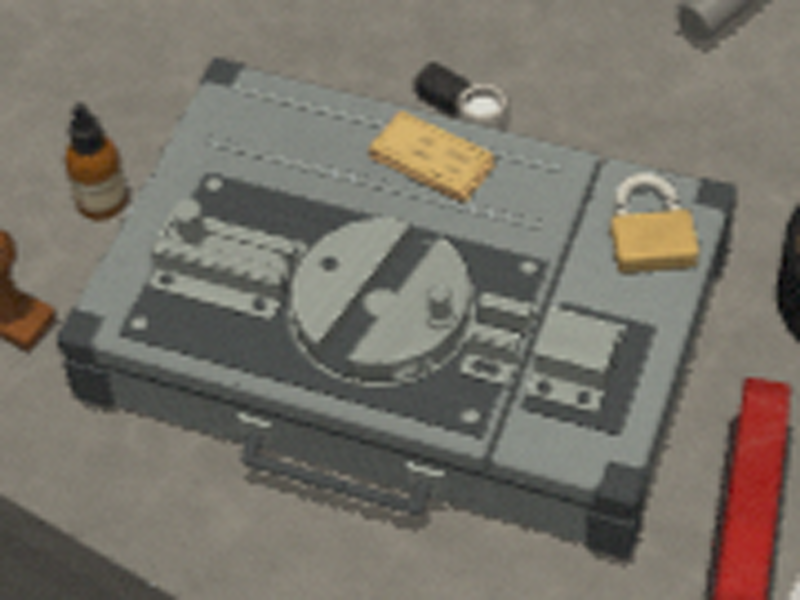

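Request:
drive_tool([
  [0.2, -1, 0, 0, 0, -1],
  [0.2, -1, 0, 0, 0, 0],
  [0.2, -1, 0, 0, 0, 0],
  [0.2, -1, 0, 0, 0, 0],
  [0.2, -1, 0, 0, 0, 0],
], claw=0)

```text
t: 2.92
eef_pos: [0.3427, 0.402, 0.2267]
ee_rot: [-3.141, 0.0, -0.569]
force: [-0.0, -0.3, -0.3]
width: 0.0432
```

Request:
drive_tool([
  [0.2, -1, 0, 0, 0, 0],
  [0.2, -1, 0, 0, 0, 0],
  [0.2, -1, 0, 0, 0, 0],
  [0.2, -1, 0, 0, 0, 0],
  [0.2, -1, 0, 0, 0, 0],
])

```text
t: 3.55
eef_pos: [0.3826, 0.2021, 0.2269]
ee_rot: [-3.141, -0.0, -0.569]
force: [1.2, 0.0, 0.1]
width: 0.0007
```

Request:
drive_tool([
  [0.2, -1, 0, 0, 0, 0],
  [0.2, -1, 0, 0, 0, 0],
  [0.2, -1, 0, 0, 0, 0],
  [0.2, -1, 0, 0, 0, 0],
  [0.2, -1, 0, 0, 0, 0],
])

```text
t: 4.18
eef_pos: [0.4227, 0.0021, 0.227]
ee_rot: [-3.141, -0.001, -0.569]
force: [-0.4, 0.1, -0.4]
width: 0.0002
```

Request:
drive_tool([
  [0.2, -1, 0, 0, 0, 0],
  [0.2, -1, 0, 0, 0, 0],
  [0.2, -1, 0, 0, 0, 0],
  [0.2, -1, 0, 0, 0, 0],
  [0.2, -0.7, 0, 0, 0, 0],
])

```text
t: 4.8
eef_pos: [0.4626, -0.1863, 0.2267]
ee_rot: [-3.141, -0.0, -0.571]
force: [-0.0, 0.2, 0.5]
width: 0.0002
```

```bash
cat > look.py <<'E'
from h import *
import sys
c,im,d=snap("wrist",sys.argv[1])
find(sys.argv[2:] or ["case","keeper","knob_top","stud_top","disc_slot"],"wrist",c,2)
s=arm.get_state(); print(s["t"],s["eef_pos"].round(4),s["ee_rot"].round(3),s["q"].round(2))
E
python3 look.py w1.png
```

```text
wrist case 0.94 [ 0.5048 -0.1544 -0.0019]
wrist case 0.56 [ 0.4952 -0.2578  0.0838]
wrist keeper 0.56 [ 0.4965 -0.2587  0.0854]
wrist stud_top 0.57 [ 0.4725 -0.1931  0.1034]
wrist disc_slot 0.57 [ 0.4717 -0.1596  0.0834]
5.1 [ 0.4624 -0.1842  0.2266] [-3.141 -0.    -0.569] [ 0.02  0.06 -0.37 -0.   -1.14  0.99]
```

View pics/w1.png

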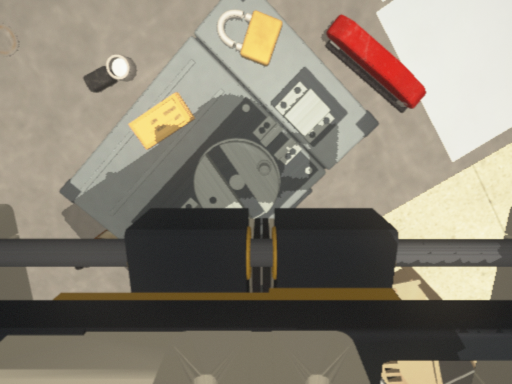

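Run:
```python
from h import *
c=arm.get_calibration("wrist"); im,d=arm.grab_frame("wrist"); s=arm.get_state()
v,u=np.mgrid[0:384,0:512]; K=c["mtx"]; m=d>0
P=np.stack([(u-K[0,2])/K[0,0]*d,-(v-K[1,2])/K[1,1]*d,-d],-1)[m]
T=Ro.from_euler("xyz",s["ee_rot"]).inv().apply(Ro.from_euler("xyz",c["rotation"]).apply(P)+c["origin"]-s["eef_pos"])
for z in np.arange(-.1,.01,.01):
    q=T[(T[:,2]>z)&(T[:,2]<=z+.01)&(abs(T[:,0])<.08)]
    if len(q)>5: print(round(z,3),len(q),"x",q[:,0].min().round(3),q[:,0].max().round(3),"y",q[:,1].min().round(3),q[:,1].max().round(3))
```

```text
-0.1 8077 x -0.008 0.039 y -0.06 0.057
-0.09 21465 x -0.019 0.039 y -0.075 0.081
-0.08 4531 x -0.029 0.039 y -0.082 0.083
-0.07 1335 x -0.033 0.039 y -0.083 0.083
-0.06 30 x 0.0 0.007 y -0.004 0.004
-0.05 479 x -0.008 0.005 y -0.004 0.004
-0.03 98 x 0.009 0.01 y -0.004 0.004
-0.02 198 x 0.005 0.011 y -0.006 0.007
-0.01 123 x 0.008 0.011 y -0.007 0.007
```

Request:
drive_tool([
  [0.8, -0.65, -0.3, 0, 0, 0],
  [0, 0, -1, 0, 0, 0],
  [0, 0, -1, 0, 0, 0],
  [0, 0, -0.7, 0, 0, 0],
  [0, 0, -0.3, 0, 0, 0],
])

```text
t: 5.78
eef_pos: [0.4939, -0.2098, 0.0933]
ee_rot: [3.141, 0.002, -0.568]
force: [0.2, 0.5, 0.6]
width: 0.0004
```

```bash
python3 look.py w2.png stud_top disc_slot
```

```text
wrist disc_slot 0.53 [ 0.4962 -0.2594  0.0881]
wrist disc_slot 0.52 [ 0.5884 -0.2474  0.063 ]
5.925 [ 0.4949 -0.2103  0.095 ] [ 3.141 -0.    -0.569] [-0.04  0.26 -0.46  0.   -0.85  1.04]
```

View pics/w2.png

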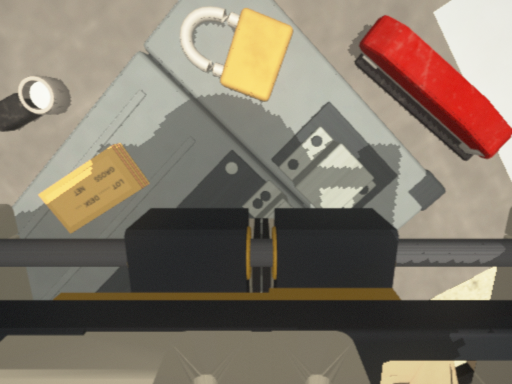

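Request:
drive_tool([
  [-0.27, 0.155, 0, 0, 0, 0],
  [-0.3, 0.05, 0, 0, 0, 0],
  [-0.26, 0.15, 0, 0, 0, 0],
  [-0.2, 0.23, 0, 0, 0, 0],
  [-0.065, 0.14, 0, 0, 0, 0],
])

```text
t: 6.55
eef_pos: [0.4506, -0.1811, 0.0953]
ee_rot: [-3.141, -0.001, -0.569]
force: [2.2, -3.5, 1.5]
width: 0.0003
```

```bash
python3 look.py w3.png stud_top disc_slot
python3 - <<'E'
from h import *
for cam in("scene","top"):
    c,im,d=snap(cam,cam+"2.png"); find(["stud_top","disc_slot"],cam,c,2)
a=cv2.imread("pics/scene2.png")[170:305,155:335]
b=cv2.imread("pics/top2.png")[170:290,210:340]
cv2.imwrite("pics/sb.png",np.vstack([cv2.resize(a,(400,300),interpolation=cv2.INTER_CUBIC),cv2.resize(b,(400,300),interpolation=cv2.INTER_CUBIC)]))
E
```

```text
wrist disc_slot 0.8 [ 0.4664 -0.16    0.0807]
6.7 [ 0.4506 -0.181   0.0947] [-3.141  0.    -0.569] [ 0.02  0.18 -0.57 -0.   -0.82  0.98]
scene stud_top 0.49 [ 0.4341 -0.1734  0.1081]
scene disc_slot 0.68 [ 6.515e-01 -9.470e-02  6.000e-04]
scene disc_slot 0.52 [ 0.4745 -0.1583  0.0807]
top stud_top 0.58 [ 0.4349 -0.1677  0.109 ]
top disc_slot 0.52 [ 0.4707 -0.163   0.0858]
```

View pics/sb.png

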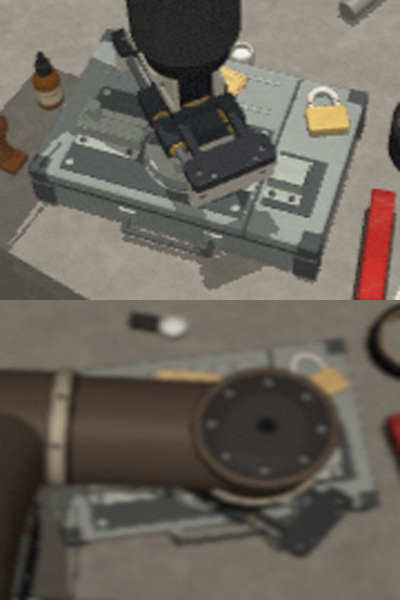

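Request:
drive_tool([
  [0.3, -0.2, 0, 0, 0, 0],
  [0, 0, 1, 0, 0, 0],
  [0, 0, 1, 0, 0, 0],
  [0, 1, 1, 0, 0, -1],
  [0, 1, 0, 0, 0, -1],
])

```text
t: 7.62
eef_pos: [0.4653, -0.1094, 0.2179]
ee_rot: [-3.137, -0.004, -0.784]
force: [0.2, 0.7, -0.9]
width: 0.0002
```

Request:
drive_tool([
  [-0.2, 1, 0, 0, 0, -1],
  [-0.27, 0.8, 0, 0, 0, -1],
  [0, 0, 0, 0, 0, -1],
  [0, 0, 0, 0, 0, -1],
  [0, 0, 0, 0, 0, -1],
])

```text
t: 8.25
eef_pos: [0.4446, -0.0376, 0.2147]
ee_rot: [3.141, -0.0, -1.306]
force: [0.7, -0.8, 0.2]
width: 0.0004
```

Request:
drive_tool([
  [0, 0, 0, 0, 0, -0.5],
  [0, 0, 0, 0, 0, 0],
])

```text
t: 8.5
eef_pos: [0.4445, -0.0378, 0.2146]
ee_rot: [3.141, -0.0, -1.355]
force: [0.6, -1.2, 0.6]
width: 0.0005
```

```bash
python3 look.py w4.png keeper knob_top stud_top disc_slot case
```

```text
wrist knob_top 0.67 [ 0.4496 -0.0622  0.1029]
wrist stud_top 0.62 [ 0.4397 -0.1705  0.1033]
wrist disc_slot 0.81 [ 0.4684 -0.1578  0.0811]
wrist disc_slot 0.72 [ 0.5711 -0.1288  0.0611]
wrist case 0.88 [ 0.504  -0.1519 -0.0052]
8.8 [ 0.4441 -0.0377  0.2145] [ 3.142  0.    -1.354] [ 0.36 -0.02 -0.48 -0.   -1.11 -0.14]
```

View pics/w4.png

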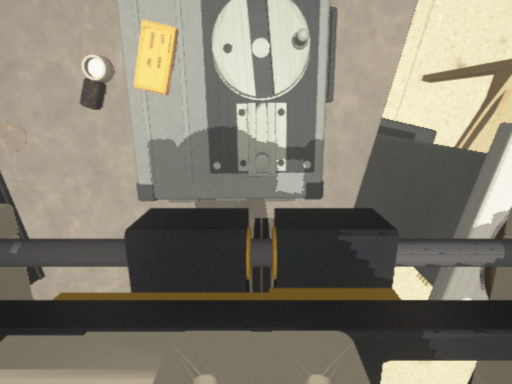

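```bash
cat > rect.py <<'E'
from h import *
import sys
# rectify disc-top plane to a case-aligned map, 4 px/mm; row up = case -y, column right = case -x (as in wrist view)
c=arm.get_calibration("wrist"); im,_=arm.grab_frame("wrist")
D=np.array([.4708,-.161]); a=np.radians(12.6); ex=np.array([np.cos(a),np.sin(a)]); ey=np.array([-ex[1],ex[0]])
i,j=np.mgrid[0:600,0:400]; X=(200-j)/4e3; Y=(i-240)/4e3
if len(sys.argv)>2: Y=(i-float(sys.argv[2]))/4e3
P=np.concatenate([D+X[...,None]*ex+Y[...,None]*ey,np.full(X.shape+(1,),.0825)],-1)
p=Ro.from_euler("xyz",c["rotation"]).inv().apply((P-c["origin"]).reshape(-1,3)); K=c["mtx"]
u=(K[0,2]+K[0,0]*p[:,0]/-p[:,2]).reshape(X.shape); v=(K[1,2]-K[1,1]*p[:,1]/-p[:,2]).reshape(X.shape)
o=cv2.remap(im,u.astype('f'),v.astype('f'),cv2.INTER_CUBIC)[:,:,::-1]
o=np.ascontiguousarray(o); cv2.line(o,(200,0),(200,599),(0,0,255),1); cv2.imwrite("pics/"+sys.argv[1],o)
E
python3 rect.py r1.png
```

```text
(no output)
```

View pics/r1.png

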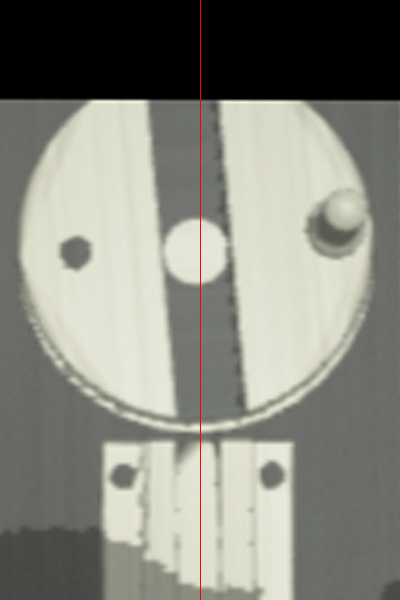

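Request:
drive_tool([
  [-0.04, -1, 0, 0, 0, 0],
  [0, -1, 0, 0, 0, 0],
  [0, -1, 0, 0, 0, 0],
  [0, -0.9, 0, 0, 0, 0],
  [0, 0, -0.6, 0, 0, 0],
])

```text
t: 9.48
eef_pos: [0.4435, -0.1958, 0.1916]
ee_rot: [-3.139, -0.001, -1.357]
force: [-0.8, 0.2, -1.2]
width: -0.0
```

Request:
drive_tool([
  [0, 0, -1, 0, 0, 0],
  [0, 0, -1, 0, 0, 0],
  [0, 0, -0.4, 0, 0, 0],
  [-0.03, 0.12, 0, 0, 0, 0],
  [0, 0, 0, 0, 0, 0],
])

```text
t: 10.1
eef_pos: [0.4417, -0.1886, 0.0954]
ee_rot: [-3.141, -0.0, -1.354]
force: [0.8, 0.8, 1.3]
width: 0.0004
```

Request:
drive_tool([
  [-0.015, 0.06, 0, 0, 0, 0],
  [-0.015, 0.06, 0, 0, 0, 0],
  [0, 0, 0, 0, 0, 0],
])

```text
t: 10.48
eef_pos: [0.4404, -0.184, 0.0952]
ee_rot: [-3.14, -0.0, -1.355]
force: [1.0, -1.1, 0.8]
width: 0.0004
```

Request:
drive_tool([
  [-0.005, 0.03, 0, 0, 0, 0],
  [0, 0, 0, 0, 0, 0],
])

```text
t: 10.72
eef_pos: [0.4401, -0.1829, 0.0948]
ee_rot: [-3.141, -0.0, -1.355]
force: [1.1, -2.5, 0.8]
width: 0.0001
```

Request:
drive_tool([
  [0.05, -0.25, 0, 0, 0, 0],
  [0, 0, 1, 0, 0, 0],
  [0, 0.1, 1, 0, 0, 0],
  [0, 0.9, 1, 0, 0, 0],
  [0, 1, 0, 0, 0, 0],
])

```text
t: 11.35
eef_pos: [0.4434, -0.1126, 0.2174]
ee_rot: [-3.137, -0.001, -1.356]
force: [0.5, -0.2, -0.7]
width: 0.0003
```

Request:
drive_tool([
  [0, 1, 0, 0, 0, 0],
  [0, 0.93, 0, 0, 0, 0],
  [0, 0, 0, 0, 0, 0],
])

```text
t: 11.72
eef_pos: [0.4417, -0.0342, 0.2144]
ee_rot: [3.141, 0.0, -1.352]
force: [0.6, -0.0, -0.6]
width: 0.0005
```

```bash
python3 look.py w5.png knob_top stud_top disc_slot; python3 rect.py r2.png
```

```text
wrist knob_top 0.67 [ 0.4532 -0.0678  0.1044]
wrist stud_top 0.67 [ 0.4397 -0.1657  0.1069]
wrist disc_slot 0.76 [ 0.4683 -0.1594  0.0796]
11.925 [ 0.4416 -0.0363  0.2143] [ 3.141  0.    -1.356] [ 0.37 -0.02 -0.49 -0.   -1.11 -0.15]
```

View pics/r2.png

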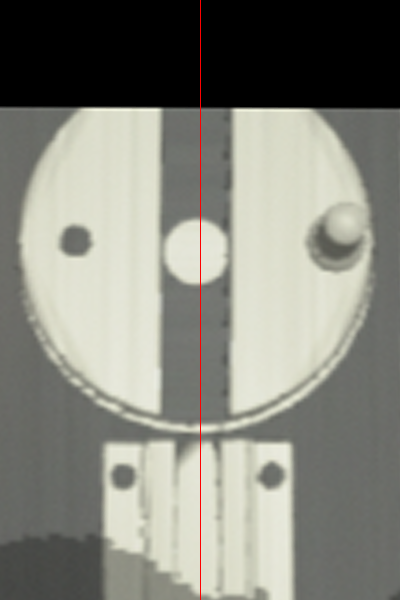

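Request:
drive_tool([
  [0.05, 0, -1, 0, 0, 0],
  [0, 0, -1, 0, 0, 0],
  [0, 0, -0.7, 0, 0, 0],
  [0, 0, -0.3, 0, 0, 0],
  [0, 0, 0, 0, 0, 0],
])

```text
t: 12.6
eef_pos: [0.4436, -0.0362, 0.0943]
ee_rot: [3.14, -0.0, -1.356]
force: [0.4, -0.0, 1.0]
width: 0.0005
```

Request:
drive_tool([
  [0.055, -0.24, 0, 0, 0, 0],
  [0.055, -0.24, 0, 0, 0, 0],
  [0.055, -0.24, 0, 0, 0, 0],
  [0.055, -0.24, 0, 0, 0, 0],
  [0.055, -0.24, 0, 0, 0, 0],
])

```text
t: 13.22
eef_pos: [0.4551, -0.0844, 0.0948]
ee_rot: [-3.141, -0.0, -1.355]
force: [-0.5, 1.7, 1.5]
width: 0.0004
```

Request:
drive_tool([
  [0.105, -0.48, 0, 0, 0, 0],
  [0.105, -0.48, 0, 0, 0, 0],
  [0.105, -0.48, 0, 0, 0, 0],
  [0.105, -0.48, 0, 0, 0, 0],
  [0.105, -0.48, 0, 0, 0, 0],
])

```text
t: 13.85
eef_pos: [0.4766, -0.1806, 0.0947]
ee_rot: [-3.14, -0.0, -1.355]
force: [2.2, 2.4, -0.2]
width: 0.0002
```

Request:
drive_tool([
  [0.05, -0.22, 0, 0, 0, 0],
  [0.05, -0.22, 0, 0, 0, 0],
  [0.03, -0.12, 0, 0, 0, 0],
  [0, 0, 0, 0, 0, 0],
])

```text
t: 14.35
eef_pos: [0.4806, -0.2022, 0.0944]
ee_rot: [3.141, 0.0, -1.355]
force: [1.0, 0.6, -0.2]
width: 0.0
```

Request:
drive_tool([
  [0.02, -0.09, 0, 0, 0, 0],
  [0, 0, 0, 0, 0, 0],
])

```text
t: 14.6
eef_pos: [0.4814, -0.2056, 0.0945]
ee_rot: [3.141, 0.0, -1.355]
force: [-0.4, 1.8, -0.1]
width: 0.0003
```

Request:
drive_tool([
  [0.012, -0.05, 0, 0, 0, 0],
  [0, 0, 0, 0, 0, 0],
])

```text
t: 14.85
eef_pos: [0.4818, -0.2072, 0.0944]
ee_rot: [3.141, 0.001, -1.355]
force: [-2.0, 4.0, 1.8]
width: 0.0006
```

Request:
drive_tool([
  [0.01, -0.05, 0, 0, 0, 0],
  [0, 0, 0, 0, 0, 0],
])

```text
t: 15.1
eef_pos: [0.4818, -0.2077, 0.0943]
ee_rot: [3.141, 0.003, -1.355]
force: [-3.4, 15.7, 5.8]
width: 0.0006
```

Request:
drive_tool([
  [0.01, -0.05, 0, 0, 0, 0],
  [0, 0, 0, 0, 0, 0],
  [0, 0, 0, 0, 0, 0],
])

```text
t: 15.48
eef_pos: [0.4819, -0.2081, 0.0943]
ee_rot: [3.141, 0.005, -1.355]
force: [-5.1, 26.2, 9.9]
width: 0.0009
```

Request:
drive_tool([
  [-0.07, 0.35, 0, 0, 0, 0],
  [0, 0, 1, 0, 0, 0],
  [-0.7, 0.1, 0, 0, 0, -1],
  [-0.7, 0.1, 0, 0, 0, -1],
  [0, 0, 0, 0, 0, -1],
])

```text
t: 16.1
eef_pos: [0.4224, -0.1896, 0.1349]
ee_rot: [-3.141, -0.0, -1.673]
force: [1.0, -0.1, 0.6]
width: 0.0006
```

Request:
drive_tool([
  [0, 0, 0, 0, 0, -1],
  [0, 0, 0, 0, 0, -1],
  [0, 0, 0, 0, 0, -1],
  [0, 0, 0, 0, 0, -1],
  [0, 0, 0, 0, 0, -0.5],
])

```text
t: 16.73
eef_pos: [0.4242, -0.1899, 0.1347]
ee_rot: [-3.141, -0.0, -2.143]
force: [-0.6, -0.4, -0.3]
width: 0.0004
```

Request:
drive_tool([
  [0, 0, -0.7, 0, 0, 0],
  [0, 0, -0.3, 0, 0, 0],
  [0, 0, 0, 0, 0, 0],
  [0.12, 0.225, 0, 0, 0, 0],
  [-0.01, 0.15, 0, 0, 0, 0],
])

```text
t: 17.35
eef_pos: [0.4284, -0.1745, 0.095]
ee_rot: [3.141, -0.001, -2.14]
force: [-3.3, -2.7, 2.1]
width: 0.0005
```

Request:
drive_tool([
  [0, 0.15, 0, 0, 0, 0],
  [0.09, 0.29, 0, 0, 0, 0],
  [0.185, 0.24, 0, 0, 0, 0],
  [0.26, 0.16, 0, 0, 0, 0],
  [0, 0, 0, 0, 0, 0],
])

```text
t: 17.98
eef_pos: [0.4522, -0.1403, 0.0948]
ee_rot: [-3.14, 0.001, -2.139]
force: [1.2, 0.7, -1.1]
width: 0.0004
```

Request:
drive_tool([
  [-0.2, -0.3, 0, 0, 0, 0],
  [0, 0, 1, 0, 0, 1],
  [0, 0, 1, 0, 0, 1],
  [0, 0.9, 1, 0, 0, 1],
  [0.1, 0.9, 1, 0, 0, 1],
])

```text
t: 18.6
eef_pos: [0.4455, -0.0812, 0.2561]
ee_rot: [-3.141, 0.001, -1.72]
force: [1.2, -0.0, -0.1]
width: -0.0
```

Request:
drive_tool([
  [0, 0.9, 0.5, 0, 0, 1],
  [0, 0, 0.5, 0, 0, 1],
  [0, 0, 0, 0, 0, 1],
  [0, 0, 0, 0, 0, 0.5],
  [0, 0, 0, 0, 0, 0],
])

```text
t: 19.23
eef_pos: [0.4459, -0.0455, 0.2947]
ee_rot: [-3.141, 0.0, -1.356]
force: [0.1, -1.5, -0.1]
width: 0.0007
```

```bash
python3 look.py w6.png keeper knob_top stud_top disc_slot; python3 rect.py r3.png 420
```

```text
wrist stud_top 0.92 [ 0.464  -0.1238  0.1049]
wrist stud_top 0.5 [ 0.4882  0.0473 -0.0014]
wrist disc_slot 0.66 [ 0.4694 -0.1615  0.0807]
19.475 [ 0.446  -0.0453  0.2945] [-3.142  0.    -1.356] [ 0.34 -0.07 -0.34 -0.   -1.29 -0.13]
```

View pics/r3.png

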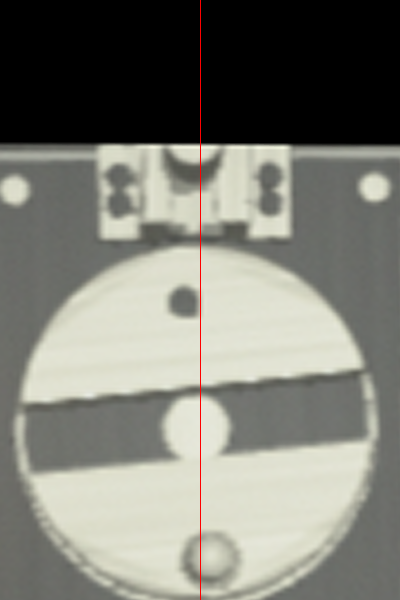

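Run:
```python
from h import *
for cam in("scene","top"):
    c,im,d=snap(cam,cam+"3.png"); find(["knob_top","stud_top","padlock","tag_bundle"],cam,c,1)
print(arm.get_state()["t"]); arm.job_done()
```

```text
scene knob_top 0.6 [ 0.4876 -0.2248  0.1071]
scene stud_top 0.89 [ 0.4571 -0.1311  0.1097]
scene tag_bundle 0.56 [ 0.5661 -0.1305  0.0594]
top knob_top 0.54 [ 0.4875 -0.2212  0.1058]
top stud_top 0.68 [ 0.4556 -0.1279  0.1063]
top padlock 0.45 [ 0.5868 -0.2458  0.063 ]
top tag_bundle 0.7 [ 0.568  -0.1295  0.0607]
20.025
the job is handed in; nothing more can be done
```

The transit case is locked and the job is handed in at about 20 s of the 64 s. No verdict was reported.

I pushed the stud with the shut fingers until the slot lined up. The first turn left it about 5° off, so I nudged it, and the picture then showed it within about 0.5°. I then pushed the knob until the bolt hit its stop, and turned the disc on until its slot lay crosswise.

- **Bolt:** it stopped hard, with 26 N on the tool. Fingertip position puts the travel at about 0.167 m. Two cameras place the knob at (0.4875, -0.223), about 64–65 mm from the disc axis, which is where it should be when home.
- **Disc:** the slot is about 84° from the bolt line in the corrected wrist picture, roughly 6° off crosswise.
- **Bystanders:** the tag bundle and padlock were found within about 4 mm of where they started, which is as close as the cameras can tell. The scene camera missed the padlock, so that figure comes from the top camera only. I did not measure the other five again; the tool did not go near them.
- **Robot:** the arm is clear, with the fingertips at about 0.29 m, and touches nothing.

The wrist camera did not find the knob or keeper in its last picture. The camera estimates of the disc centre differed by up to about 5 mm along the bolt line, so I used the contact position instead.

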